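# Set the guarded kiln dial to the yellow mark

### The arm

A 6-joint arm with a two-finger parallel gripper is mounted at the origin on the work surface. World frame = base frame: x ahead of the robot, y to its left, z up, the work surface at z = 0. Lengths are in m, angles in rad, forces in N, time in s.
With the tool pointing down it reaches from about 0.35 to 0.975 m from the base axis. Payload 4.9 kg.
Tool frame: the origin (TCP) lies at the very end of the fingers, on their centre line; the grasp point (between the pads) lies 19 mm behind it; z points along the fingers, y is the line along which they close (so a half turn about z gives the same grasp; the last joint's range is limited). The gripper opens to 85 mm and grips with 20 to 120 N. Pads are 22 mm wide; open, the fingers measure 114 mm over their backs; the gripper's body (76 mm by 85 mm) begins 54 mm behind the grasp point. The pads swing forward as they close: fully open they stand 13 mm farther back than shut.
Start: joints at [1.102, 0.053, 1.613, -0, 1.476, -0.119], TCP at [0.214, 0.587, 0.192] pointing down, gripper open.
Joint ranges: [-3.01, 3.01], [-1.01, 2.22], [0.06, 2.58], [-1.02, 4.17], [0.09, 2.62], [-3.14, 3.14]. Speed limits (rad/s): [2.57, 2.57, 3.14, 3.14, 3.14, 3.14].

### API

Orientations are given as a unit quaternion [w, x, y, z].
In Python, from plant import state, optics, ticket, nets gives the robot as it stands. The module is installed in compiled form; this text tells all that it offers.
- The arm moves only by the shell command python3 -m inch 'ROWS' [OPENING]. ROWS is JSON, a list of rows, each an object of numbers: "dx", "dy", "dz": the shift along the tool's x, y, z as a fraction of full scale; "rx", "ry", "rz": the turn, a rotation vector about the tool's x, y, z as a fraction of full scale. In form: [{"dx": .., "dy": .., "dz": .., "rx": .., "ry": .., "rz": ..}, ...]. A call has 1 to 5 rows; each row is the pose to reach, as a shift and turn from the pose commanded when the call began, along the tool's axes at that moment; what a row does not reach only later rows make up. Full scale, the value 1, is 0.8 m for a shift and 1.5 rad for a turn. A row lasts 1/10 s, in which the tool goes at most 50 mm and 8.59 degrees, less where a joint would pass 70% of its speed; a pose out of reach is approached as far as the arm can. A call with a number of a shift or a turn outside -1 to 1 is refused whole. A call with a gripper value outside its range is refused whole. OPENING is the opening, from -1 (shut) to 1 (fully open), set as the call begins (- or left out, the last holds). The fingers move at their own pace and stop on an object; the grip force is fixed at half the most. Time passes only in rows, so rows that repeat a pose let the fingers close. It gives the time, the measured TCP pose, the force, the opening and the grip force at its end, in the units of the state.
- state(): the state, without advancing time (a new reading comes with each control period).
- optics.grab_frame(name): name is "scene" or "side" or "wrist"; returns the picture (420x560x3 uint8, red, green, blue); there is no depth.
- optics.camera_info(name): a dict with "fx", "fy", "cx", "cy" (pixels), "R" (3x3) and "t" (3): a world point X has camera coordinates R X + t. Camera axes: x right, y down, z forward; pixel columns grow to the right and rows downward; lengths in m; the calibration is good to about 2 mm. A picture is of the moment at which its call begins: read the wrist's pose just before it. camera_info takes no time and is no camera call; for the wrist camera it gives the pose at the moment of the call.
- ticket.job_done(): hands the job in; it is judged then, once.
Trained networks look in the newest picture that a camera, given by its name, has taken for a name from the list of things; names that differ only in an ending like _2 or _b are one class to them, and where a whole thing is asked for, a point or a joint stands for the part that bears it (a point fixed in the world has none). Each returns a list of dicts, best first, with "confidence" (0 to 1); they miss things now and then, are a little off and sometimes report something else, mostly with a low value. They report only what shows in the picture. A call takes as long as a camera call. They do not tell look-alikes from the thing itself.
- nets.boxes_of(camera, name): "bbox" ([centre column, centre row, width, height] in pixels, round what is visible of it).
- nets.outline_of(camera, name): "pixels" (420x560 bool, what is visible of it) and "bbox" ([centre column, centre row, width, height] in pixels, round what is visible of it).
The state is a dict: "time": time; "joint_pos": joint angles; "joint_vel": joint speeds; "joint_efforts": joint torques, N m; "tool_pos": TCP position; "tool_rot": TCP orientation; "contact_force": force on the tool from outside, world axes, zero at the start; "ft_torque": the same for the moment, N m; "gripper_width": opening from 0.0 (shut) to 1.0 (fully open); "grasp_force": force on a finger pad.
Only numpy, scipy, OpenCV 4.12 (cv2) and the standard library are available. Lean on these libraries where they do the work, as an engineer would, in place of code of your own. Each camera call takes 0.05 s, during which the arm holds its last target. There are 200 camera calls.

### The job

Set the kiln controller for the next firing: it is the grey box whose clear flip cover has orange edges. Swing its cover up and back until it rests open by itself, then turn the black knob beneath it clockwise until the white pointer is on the yellow mark, and leave the cover standing open. Leave the cover of the look-alike box with blue edges shut.

Things in the scene. Friction and masses are not known exactly. Their poses are not given: they have to be found in the camera images.
- kiln: The kiln controller with the ORANGE-edged cover: fixed grey box 150 x 150 mm, 50 high. Origin: centre of its underside, on the table; z up, x from its front (orange strip, lamps) to its hinge side, y to its left; yaw within 0.3 rad. The yellow mark lies on top, 43 mm from the knob's axis in +x. The look-alike with BLUE edges stands at least 280 mm to its left or right (centre to centre).
- kiln_cover (a joint): Orange-edged clear cover, a 0.12 kg hood 125 long, 116 wide, 42 mm high over the knob. Hinge line along the box's y at x = 75, z = 50 mm in the box's frame. 0 rad = shut; grows as it swings up and back (towards +x) to a stop at 1.75. Hardly any friction: let go well below 1 rad it falls shut, beyond 1.2 it falls open onto the stop and stays there.
- kiln_tongue (a point): Grip point on the orange tongue that sticks out 40 mm level from the hood's top front edge; moves with the cover. Tongue 14 mm wide (box's y), 10 mm thick; the point is mid-thickness, 27 mm out from the hood, at x = -77, z = 87 mm in the box's frame when shut. Pinched across its width from above it pivots between the fingers as it goes round the hinge line, so the hand need not tilt.
- kiln_knob (a joint): Black knob under that cover, axis vertical. Rad, growing CLOCKWISE seen from above: at 0 the white pointer (along the bar, from the axis to one end) points along the box's +y, at 1.571 along +x, to the yellow mark. Starts between 0.2 and 0.8; slight friction (0.04 N m), stays where left; stops at 0 and 2.4.
- kiln_grip (a point): Where to grip that knob: on its axis, in the middle of the box, 73 mm above the table. The grip is an upright bar 40 mm long (along the pointer) and 14 mm wide, its top 82 mm above the table, on a disc 42 mm across whose top is 60 mm above the table. Grip it across the 14 mm from above. Its x, y axes turn with the knob; the pointer is along its +y.
- dryer_cover (a joint): Cover of the look-alike controller with BLUE edges, same build; 0 rad = shut. To be left shut.
There are look-alikes about, which are no part of the job. What is shaped like the kiln but red is not meant. What is shaped like the part that bears dryer_cover but turquoise is not meant.

How it is judged:
On the way, in this order (a step that is already met when the one before it is completed fails the run):
1. the orange-edged cover stands open against its stop (value of joint kiln_cover above 1.6 rad), for 0.2 s.
2. with the cover open, the knob points at the yellow mark (value of joint kiln_cover above 1.6 rad and value of joint kiln_knob between 1.361 and 1.781 rad), for 0.2 s.
At the end, for the whole second after the job is handed in: The orange-edged cover rests open (joint beyond 1.6 rad), its knob's pointer is within 0.21 rad (12 degrees) of the yellow mark at 1.571 rad, and the blue-edged cover is shut (below 0.1 rad) (all of step 2 and value of joint dryer_cover below 0.1 rad); the robot touches nothing.
It fails at once if the blue-edged controller's cover is lifted (value of joint dryer_cover above 0.25 rad).
It also fails if it takes over 59 s, if anything falls off the work surface, if the arm or the gripper's body presses on something with over 40 N, if the wrist force passes 120 N, or if a joint passes its speed limit or range.

## Working session

There is one attempt and no reset: what is moved stays moved. The work goes in short steps, Python scripts to look and compute and a shell command to move; the robot and the scene stay as the last step left them, time stands still between calls to the robot, and variables do not carry over. Pictures are saved under pics/ and viewed, at most 10 in all, crops included, and the job is handed in when it is done.

```bash
mkdir -p pics
python3 - <<'E'
from plant import state, optics, ticket, nets
import cv2,numpy as np
ims=[]
for c in ("scene","side"):
    im=optics.grab_frame(c); cv2.imwrite(f"pics/{c}_raw.png",im[:,:,::-1])
    ims.append(im)
    i=optics.camera_info(c); R=np.array(i["R"]);print(c,i["fx"],i["cx"],(-R.T@np.array(i["t"])).round(3),R[2].round(2))
    for n in ("kiln","kiln_tongue"):
        print(n,[(round(b["confidence"],2),np.round(b["bbox"]).tolist()) for b in nets.boxes_of(c,n)])
cv2.imwrite("pics/a.png",cv2.resize(np.hstack(ims),(800,300))[:,:,::-1])
cv2.imwrite("pics/scene.png",cv2.resize(ims[0],(800,600))[:,:,::-1])
s=state();print({k:np.round(v,3).tolist() for k,v in s.items()})
E
```

```text
scene 421.2869047125196 276.0714081924038 [ 1.117 -0.136  0.718] [-0.71  0.14 -0.69]
kiln [(0.91, [395.0, 244.0, 98.0, 91.0]), (0.66, [370.0, 174.0, 82.0, 69.0])]
kiln_tongue [(0.9, [374.0, 166.0, 70.0, 52.0]), (0.57, [402.0, 236.0, 83.0, 75.0])]
side 533.4624792848261 279.2851531983595 [ 0.215 -0.857  0.818] [ 0.22  0.73 -0.65]
kiln [(0.61, [290.0, 158.0, 76.0, 74.0]), (0.59, [199.0, 172.0, 80.0, 74.0])]
kiln_tongue [(0.82, [196.0, 161.0, 74.0, 52.0]), (0.65, [292.0, 148.0, 72.0, 44.0])]
{'time': 0.3, 'joint_pos': [1.102, 0.053, 1.613, -0.0, 1.476, -0.119], 'joint_vel': [-0.001, -0.001, -0.005, -0.001, -0.001, -0.001], 'joint_efforts': [-0.0, -39.31, -36.976, -0.0, 0.004, 0.0], 'tool_pos': [0.214, 0.587, 0.192], 'tool_rot': [-0.0, 0.174, 0.985, -0.0], 'contact_force': [0.706, -1.3, -0.688], 'ft_torque': [0.053, 0.02, -0.017], 'grasp_force': 0.0, 'gripper_width': 1.003}
```

View pics/scene.png

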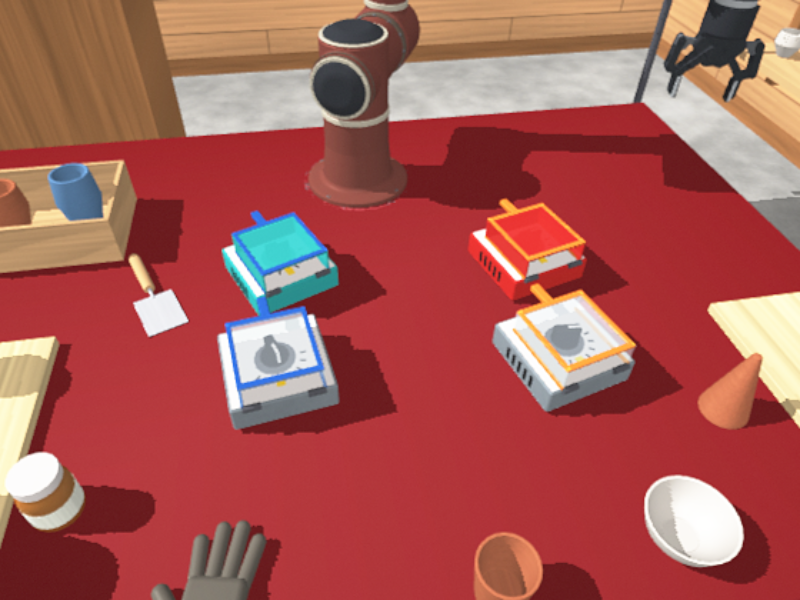

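View pics/side_raw.png

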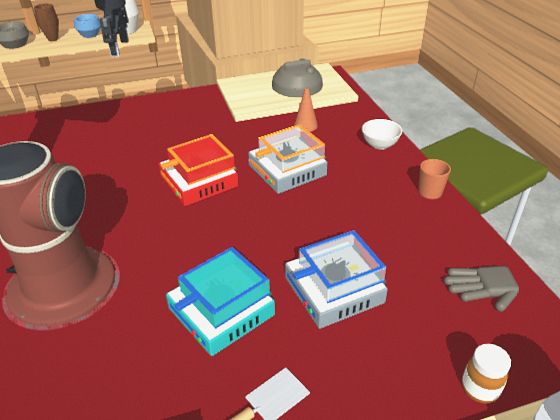

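Scene picture (800x600): four look-alikes are grey/orange (565,345), red/orange (530,245), turquoise/blue (280,260) and grey/blue (277,360). The kiln is grey/orange at (565,345), which is (290,158) in the side view. It is the only one with both a grey box and orange edges. I'll confirm it in one enlarged crop.

Run:
```python
import cv2,numpy as np
a=cv2.imread("pics/scene_raw.png")[190:300,330:460]; b=cv2.imread("pics/side_raw.png")[115:205,235:341]
a=cv2.resize(a,None,fx=4,fy=4,interpolation=cv2.INTER_CUBIC)[:, :440]   # not used beyond 110 px
a=cv2.resize(cv2.imread("pics/scene_raw.png")[190:300,340:450],(400,400),interpolation=cv2.INTER_CUBIC)
b=cv2.resize(cv2.imread("pics/side_raw.png")[110:210,235:335],(400,400),interpolation=cv2.INTER_CUBIC)
cv2.imwrite("pics/crop.png",np.hstack([a,b]))
```

```text
(no output)
```

View pics/crop.png

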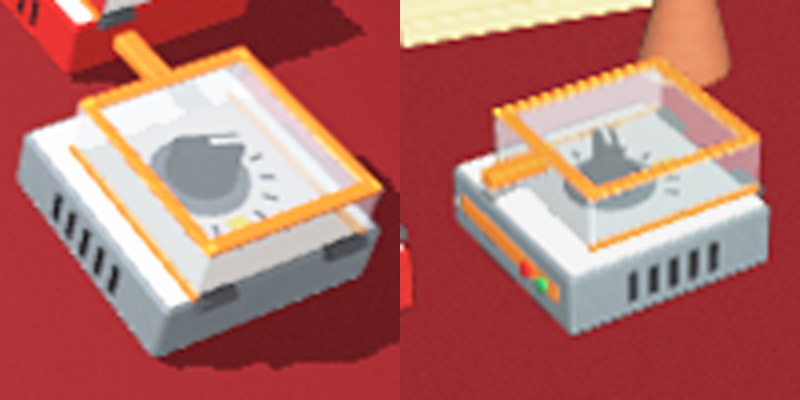

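The crop confirms it: grey box, orange strip and edges, and a red/green lamp front. I'll fit the pose from the hood corners in both views.

```bash
cat > fit.py <<'E'
import numpy as np
from plant import state, optics
from scipy.spatial.transform import Rotation as Ro
def proj(c,X):
    i=optics.camera_info(c); p=X@np.array(i["R"]).T+np.array(i["t"])
    return np.c_[i["fx"]*p[:,0]/p[:,2]+i["cx"], i["fy"]*p[:,1]/p[:,2]+i["cy"]]
def world(p,L): return Ro.from_euler('z',p[2]).apply(np.asarray(L,float))+[p[0],p[1],0]
def delta(target,yaw_tool=None):
    "shift in tool axes as fraction of full scale"
    s=state(); q=s["tool_rot"]; R=Ro.from_quat([q[1],q[2],q[3],q[0]])
    return R.inv().apply(np.array(target)-s["tool_pos"])/.8, R
E
python3 - <<'E'
from fit import *
from scipy.optimize import least_squares
L=np.array([[75,-58,92],[75,58,92],[-50,-58,92],[-50,58,92],[-90,0,87]])/1e3
A=np.array([[212,250],[383,187],[80,102],[246,48],[125,35]])*110/400+[340,190]
B=np.array([[360,138],[262,58],[195,192],[97,112],[88,180]])*.25+[235,110]
f=lambda p:np.r_[(proj("scene",world(p,L))-A).ravel(),(proj("side",world(p,L))-B).ravel()]
r=least_squares(f,[.6,.2,.2]); p=r.x
print(p.round(4)); print(r.fun.reshape(-1,2).round(1).tolist())
np.save("p.npy",p)
tg=world(p,[[-.077,0,.087],[.0,0,.073],[.075,0,.05]]);print(tg.round(3), np.hypot(*tg[:,:2].T))
d,R=delta(tg[0]);print(d.round(3),R.as_matrix().round(3).tolist())
E
```

```text
[0.5691 0.2328 0.2443]
[[-0.7, 1.7], [0.0, 0.7], [-0.1, 0.0], [-0.9, -0.2], [-0.5, 0.9], [0.1, -1.2], [-0.7, -1.3], [-1.1, 0.4], [-0.5, -1.2], [-0.6, -1.2]]
[[0.494 0.214 0.087]
 [0.569 0.233 0.073]
 [0.642 0.251 0.05 ]] [0.53873454 0.61482441 0.68913231]
[-0.489 -0.318  0.131] [[-0.939, 0.343, -0.0], [0.343, 0.939, -0.001], [0.0, -0.001, -1.0]]
```

```bash
python3 -m inch '[{"dx":-0.489,"dy":-0.318,"dz":0.04,"rz":-0.397},{"dx":-0.489,"dy":-0.318,"dz":0.04,"rz":-0.397},{"dx":-0.489,"dy":-0.318,"dz":0.04,"rz":-0.397},{"dx":-0.489,"dy":-0.318,"dz":0.04,"rz":-0.397},{"dx":-0.489,"dy":-0.318,"dz":0.04,"rz":-0.397}]' -0.1
python3 - <<'E'
from fit import *
p=np.load("p.npy");tg=world(p,[[-.077,0,.15]])[0]
d,R=delta(tg);print(d.round(3),R.as_matrix().round(3).tolist())
E
```

```text
[-0.489 -0.318  0.052] [[-0.939, 0.343, -0.0], [0.343, 0.939, -0.001], [0.0, -0.001, -1.0]]validation failed for argument at $[0]...
```

```bash
python3 -m inch '[{"dx":-0.489,"dy":-0.318,"dz":0.04,"rx":0,"ry":0,"rz":-0.397},{"dx":-0.489,"dy":-0.318,"dz":0.04,"rx":0,"ry":0,"rz":-0.397},{"dx":-0.489,"dy":-0.318,"dz":0.04,"rx":0,"ry":0,"rz":-0.397},{"dx":-0.489,"dy":-0.318,"dz":0.04,"rx":0,"ry":0,"rz":-0.397},{"dx":-0.489,"dy":-0.318,"dz":0.04,"rx":0,"ry":0,"rz":-0.397}]' -0.1
python3 - <<'E'
from fit import *
p=np.load("p.npy");tg=world(p,[[-.077,0,.15]])[0]
d,R=delta(tg);print(d.round(3),R.as_matrix().round(3).tolist())
E
```

```text
time: 0.8
tool_pos: [0.3586, 0.3951, 0.1757]
tool_rot: [0.0, -0.124, 0.992, 0.0]
contact_force: [0.1, 0.1, -0.4]
gripper_width: 0.448
grasp_force: 0.0
[-0.109 -0.261  0.032] [[-0.969, -0.247, 0.0], [-0.247, 0.969, 0.0], [-0.001, 0.0, -1.0]]
```

```bash
python3 -m inch '[{"dx":-0.109,"dy":-0.261,"dz":0.032,"rx":0,"ry":0,"rz":0},{"dx":-0.109,"dy":-0.261,"dz":0.032,"rx":0,"ry":0,"rz":0},{"dx":-0.109,"dy":-0.261,"dz":0.032,"rx":0,"ry":0,"rz":0},{"dx":-0.109,"dy":-0.261,"dz":0.032,"rx":0,"ry":0,"rz":0},{"dx":-0.109,"dy":-0.261,"dz":0.032,"rx":0,"ry":0,"rz":0}]'
python3 - <<'E'
from fit import *
import cv2
p=np.load("p.npy");tg=world(p,[[-.077,0,.068]])[0]
d,R=delta(tg);print(d.round(3))
L=np.array([[75,-58,92],[75,58,92],[-50,-58,92],[-50,58,92],[-90,0,92],[-77,0,92]])/1e3
uv=proj("wrist",world(p,L)); im=optics.grab_frame("wrist")[:,:,::-1].copy()
cv2.imwrite("pics/w_raw.png",im)
for u in uv: cv2.drawMarker(im,tuple(int(round(float(v))) for v in u),(255,0,255),0,12)
print(uv.round(0).tolist())
cv2.imwrite("pics/w.png",im)
E
```

```text
time: 1.3
tool_pos: [0.4947, 0.2121, 0.1497]
tool_rot: [0.0, -0.121, 0.993, -0.0]
contact_force: [-0.2, -0.1, 0.7]
gripper_width: 0.451
grasp_force: 0.0
[-0.     0.003  0.102]
[[221.0, 369.0], [348.0, 369.0], [213.0, 242.0], [355.0, 242.0], [284.0, 194.0], [284.0, 210.0]]
```

View pics/w.png

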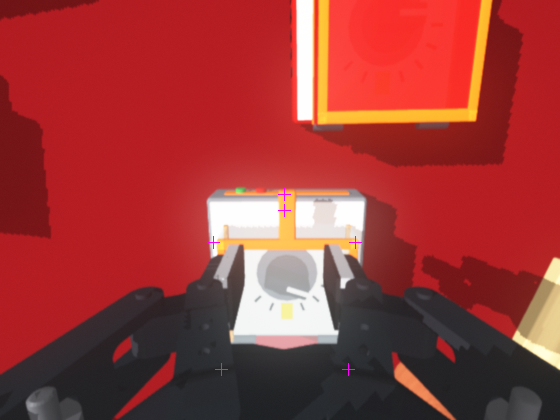

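The wrist view shows the orange tongue at (288,205), against a fit of (284,205), so I'll shift 3 mm towards +y. The red box is clear at the top. Descending and pinching.

```bash
python3 -m inch '[{"dx":0,"dy":0.007,"dz":0.05,"rx":0,"ry":0,"rz":0},{"dx":0,"dy":0.007,"dz":0.102,"rx":0,"ry":0,"rz":0},{"dx":0,"dy":0.007,"dz":0.102,"rx":0,"ry":0,"rz":0},{"dx":0,"dy":0.007,"dz":0.102,"rx":0,"ry":0,"rz":0}]' &&
python3 -m inch '[{"dx":0,"dy":0,"dz":0,"rx":0,"ry":0,"rz":0},{"dx":0,"dy":0,"dz":0,"rx":0,"ry":0,"rz":0},{"dx":0,"dy":0,"dz":0,"rx":0,"ry":0,"rz":0},{"dx":0,"dy":0,"dz":0,"rx":0,"ry":0,"rz":0},{"dx":0,"dy":0,"dz":0,"rx":0,"ry":0,"rz":0}]' -1
python3 - <<'E'
from fit import *
p=np.load("p.npy"); p[:2]+=.003*np.array([-np.sin(p[2]),np.cos(p[2])]); np.save("p.npy",p)
s=state(); q=s["tool_rot"]; R=Ro.from_quat([q[1],q[2],q[3],q[0]])
g=s["tool_pos"]-np.array([0,0,.019]) # placeholder offset cancels
for th in (.15,.3,.45,.6,.75,.9,1.05,1.2,1.35,1.5,1.65,1.75):
    a=2.903-th; L=[75-77*0+156.4*np.cos(a),0,50+156.4*np.sin(a)]
    w=world(p,[np.array(L)/1e3])[0]-world(p,[[-.077,0,.087]])[0]
    print(th,(R.inv().apply(w)/.8).round(3))
E
```

```text
time: 1.75
tool_pos: [0.4913, 0.2206, 0.0683]
tool_rot: [-0.001, -0.123, 0.992, -0.0]
contact_force: [1.1, 0.7, 0.7]
gripper_width: 0.447
grasp_force: 0.0
time: 2.25
tool_pos: [0.4922, 0.2207, 0.0691]
tool_rot: [0.0, -0.123, 0.992, 0.0]
contact_force: [0.4, 0.8, -0.7]
gripper_width: 0.001
grasp_force: 0.0
0.15 [-0.009 -0.    -0.028]
0.3 [-0.022 -0.    -0.054]
0.45 [-0.039 -0.    -0.078]
0.6 [-0.059 -0.    -0.099]
0.75 [-0.083 -0.    -0.117]
0.9 [-0.108 -0.    -0.131]
1.05 [-0.136 -0.    -0.141]
1.2 [-0.164 -0.    -0.147]
1.35 [-0.194 -0.    -0.149]
1.5 [-0.223 -0.    -0.146]
1.65 [-0.251 -0.    -0.139]
1.75 [-0.269 -0.    -0.132]
```

The gripper shut completely, so it missed. I'll look.

Run:
```python
from fit import *
import cv2
o=[]
s=state(); print(np.round(s["tool_pos"],4))
for c,w in (("wrist",None),("side",(110,235,100,100))):
    im=optics.grab_frame(c)[:,:,::-1].copy()
    if w: im=im[w[0]-30:w[0]+100,w[1]-20:w[1]+110]; im=cv2.resize(im,(400,400),interpolation=cv2.INTER_CUBIC)
    else: im=cv2.resize(im[60:410,100:450],(400,400))
    o.append(im)
cv2.imwrite("pics/miss.png",np.hstack(o))
```

```text
[0.4922 0.2207 0.0691]
```

View pics/miss.png

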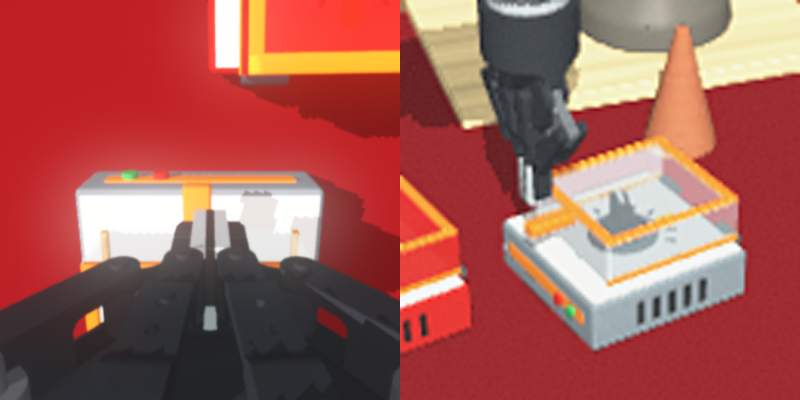

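Run:
```python
from fit import *
s=state(); t=np.array(s["tool_pos"])
for c in("side","scene","wrist"): print(c,proj(c,np.array([t,t+[0,0,.019]])).round(1).tolist())
p=np.load("p.npy");L=np.array([[-90,-7,92],[-90,7,92],[-50,0,92],[-75,75,50],[-75,-75,50],[75,-75,50]])/1e3
for c in("side","scene","wrist"): print(c,proj(c,world(p,L)).round(1).tolist())
i=optics.camera_info("wrist");R=np.array(i["R"]);print((-R.T@np.array(i["t"])).round(3),R.round(2).tolist())
```

```text
side [[259.6, 157.2], [259.3, 150.8]]
scene [[378.1, 209.1], [379.6, 202.9]]
wrist [[281.2, 234.3], [281.0, 246.0]]
side [[257.1, 152.9], [254.3, 150.2], [269.7, 146.7], [247.2, 149.9], [277.0, 178.7], [327.6, 159.9]]
scene [[372.7, 199.4], [378.0, 197.6], [385.9, 210.0], [403.0, 207.2], [347.4, 226.0], [387.2, 276.2]]
wrist [[260.6, 227.7], [286.8, 227.7], [274.1, 294.7], [386.8, 229.0], [164.6, 228.6], [182.6, 406.7]]
[0.428 0.206 0.251] [[-0.24, 0.97, -0.0], [0.94, 0.24, 0.26], [0.25, 0.06, -0.97]]
```

Run:
```python
from fit import *
import cv2
o=[]
s=state(); t=np.array(s["tool_pos"]);print(t,s["gripper_width"],s["contact_force"])
for c in ("scene","side"):
    im=optics.grab_frame(c)[:,:,::-1].copy(); u=proj(c,t[None])[0]; x,y=(u-[40,60]).astype(int)
    cr=cv2.resize(im[y:y+80,x:x+80],(400,400),interpolation=cv2.INTER_NEAREST)
    cv2.drawMarker(cr,tuple(int(v) for v in (u-[x,y])*5),(255,0,255),0,14); o.append(cr); print(c,x,y)
cv2.imwrite("pics/tip.png",np.hstack(o))
```

```text
[0.49193246 0.22057725 0.0686527 ] -0.0011157579155735317 [-0.00892664  0.78025813  1.00915678]
scene 338 149
side 219 97
```

View pics/tip.png

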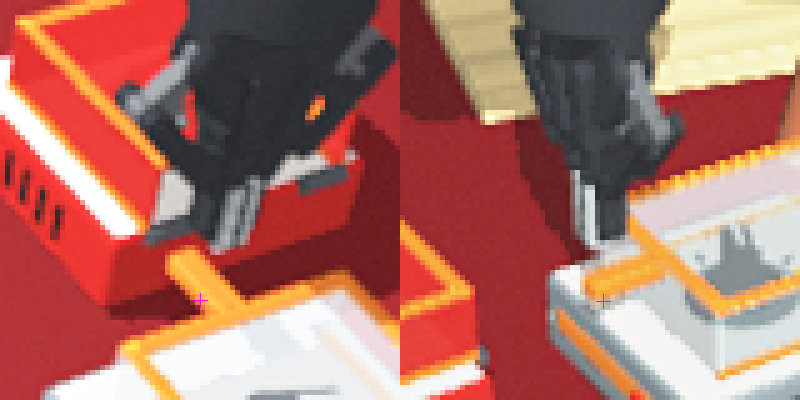

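Run:
```python
from fit import *
from scipy.optimize import least_squares
f=lambda X:np.r_[proj("scene",X[None])[0]-[383.6,198.6],proj("side",X[None])[0]-[258,146]]
r=least_squares(f,[.49,.22,.07]);print(r.x.round(4),r.fun.round(1),state()["tool_pos"])
```

```text
[0.4908 0.228  0.0979] [-0.1  0.1 -0.1 -0.2] [0.49183989 0.22051678 0.0684611 ]
```

The fingertips triangulate to about 30 mm above and 7 mm to +y of the reported TCP, so they closed just above the tongue. I'll go by what the cameras show: open, shift -y and descend 25 mm while checking force.

```bash
python3 -m inch '[{"dx":0,"dy":-0.012,"dz":0,"rx":0,"ry":0,"rz":0},{"dx":0,"dy":-0.012,"dz":0,"rx":0,"ry":0,"rz":0},{"dx":0,"dy":-0.012,"dz":0,"rx":0,"ry":0,"rz":0},{"dx":0,"dy":-0.012,"dz":0,"rx":0,"ry":0,"rz":0},{"dx":0,"dy":-0.012,"dz":0,"rx":0,"ry":0,"rz":0}]' 0 &&
python3 -m inch '[{"dx":0,"dy":0,"dz":0.015,"rx":0,"ry":0,"rz":0},{"dx":0,"dy":0,"dz":0.031,"rx":0,"ry":0,"rz":0},{"dx":0,"dy":0,"dz":0.031,"rx":0,"ry":0,"rz":0}]'
python3 - <<'E'
from fit import *
import cv2
o=[]
s=state(); t=np.array(s["tool_pos"])
for c in ("scene","side"):
    im=optics.grab_frame(c)[:,:,::-1].copy(); u=proj(c,t[None])[0]; x,y=(u-[40,60]).astype(int)
    cr=cv2.resize(im[y:y+80,x:x+80],(400,400),interpolation=cv2.INTER_NEAREST)
    cv2.drawMarker(cr,tuple(int(v) for v in (u-[x,y])*5),(255,0,255),0,14); o.append(cr); print(c,x,y)
cv2.imwrite("pics/tip2.png",np.hstack(o))
E
```

```text
time: 2.95
tool_pos: [0.4942, 0.2113, 0.0685]
tool_rot: [-0.0, -0.123, 0.992, 0.0]
contact_force: [0.6, 0.0, -0.3]
gripper_width: 0.5
grasp_force: 0.0
time: 3.25
tool_pos: [0.4918, 0.2106, 0.0403]
tool_rot: [-0.003, -0.123, 0.992, -0.0]
contact_force: [-0.3, -0.2, -0.6]
gripper_width: 0.502
grasp_force: 0.0
scene 331 158
side 221 108
```

View pics/tip2.png

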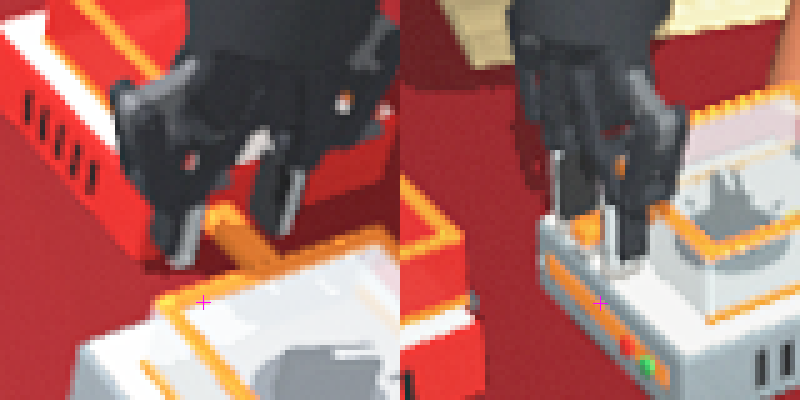

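The tongue (side crop ~(585,225), scene crop ~(235,230)) now lies between the two fingers. Closing.

```bash
python3 -m inch '[{"dx":0,"dy":0,"dz":0,"rx":0,"ry":0,"rz":0},{"dx":0,"dy":0,"dz":0,"rx":0,"ry":0,"rz":0},{"dx":0,"dy":0,"dz":0,"rx":0,"ry":0,"rz":0},{"dx":0,"dy":0,"dz":0,"rx":0,"ry":0,"rz":0}]' -1
```

```text
time: 3.75
tool_pos: [0.4938, 0.2146, 0.0445]
tool_rot: [0.0, -0.122, 0.992, 0.003]
contact_force: [-2.4, 9.4, 1.0]
gripper_width: 0.139
grasp_force: 61.2
```

Gripped (width 12 mm, 61 N). Swinging along the arc.

```bash
python3 -m inch '[{"dx":-0.004,"dy":0.004,"dz":-0.014,"rx":0,"ry":0,"rz":0},{"dx":-0.009,"dy":0.004,"dz":-0.028,"rx":0,"ry":0,"rz":0},{"dx":-0.015,"dy":0.004,"dz":-0.041,"rx":0,"ry":0,"rz":0},{"dx":-0.022,"dy":0.004,"dz":-0.054,"rx":0,"ry":0,"rz":0},{"dx":-0.030,"dy":0.004,"dz":-0.066,"rx":0,"ry":0,"rz":0}]'
```

```text
time: 4.25
tool_pos: [0.5183, 0.2207, 0.0963]
tool_rot: [0.002, -0.122, 0.992, 0.001]
contact_force: [8.2, 3.9, -10.2]
gripper_width: 0.137
grasp_force: 58.5
```

```bash
python3 -m inch '[{"dx":-0.009,"dy":0,"dz":-0.012,"rx":0,"ry":0,"rz":0},{"dx":-0.019,"dy":0,"dz":-0.023,"rx":0,"ry":0,"rz":0},{"dx":-0.029,"dy":0,"dz":-0.033,"rx":0,"ry":0,"rz":0},{"dx":-0.041,"dy":0,"dz":-0.042,"rx":0,"ry":0,"rz":0},{"dx":-0.053,"dy":0,"dz":-0.051,"rx":0,"ry":0,"rz":0}]' && python3 -m inch '[{"dx":-0.012,"dy":0,"dz":-0.007,"rx":0,"ry":0,"rz":0},{"dx":-0.025,"dy":0,"dz":-0.014,"rx":0,"ry":0,"rz":0},{"dx":-0.039,"dy":0,"dz":-0.019,"rx":0,"ry":0,"rz":0},{"dx":-0.053,"dy":0,"dz":-0.024,"rx":0,"ry":0,"rz":0},{"dx":-0.067,"dy":0,"dz":-0.027,"rx":0,"ry":0,"rz":0}]'
```

```text
time: 4.75
tool_pos: [0.5579, 0.2306, 0.1353]
tool_rot: [-0.001, -0.122, 0.992, 0.0]
contact_force: [8.0, 3.3, -15.4]
gripper_width: 0.129
grasp_force: 58.5
time: 5.25
tool_pos: [0.6094, 0.2436, 0.1581]
tool_rot: [-0.002, -0.123, 0.992, -0.0]
contact_force: [-0.2, 1.4, -6.4]
gripper_width: 0.119
grasp_force: 58.5
```

```bash
python3 -m inch '[{"dx":-0.022,"dy":0,"dz":-0.004,"rx":0,"ry":0,"rz":0},{"dx":-0.044,"dy":0,"dz":-0.005,"rx":0,"ry":0,"rz":0},{"dx":-0.060,"dy":0,"dz":-0.004,"rx":0,"ry":0,"rz":0},{"dx":-0.076,"dy":0,"dz":-0.002,"rx":0,"ry":0,"rz":0},{"dx":-0.092,"dy":0,"dz":0.002,"rx":0,"ry":0,"rz":0}]' && python3 -m inch '[{"dx":0,"dy":0,"dz":0,"rx":0,"ry":0,"rz":0},{"dx":0,"dy":0,"dz":0,"rx":0,"ry":0,"rz":0}]'
```

```text
time: 5.75
tool_pos: [0.6816, 0.2623, 0.1587]
tool_rot: [-0.0, -0.123, 0.992, 0.001]
contact_force: [0.3, -1.5, 0.3]
gripper_width: 0.034
grasp_force: 0.0
time: 5.95
tool_pos: [0.6819, 0.2613, 0.1588]
tool_rot: [0.001, -0.122, 0.992, -0.0]
contact_force: [-0.2, 0.4, 1.3]
gripper_width: 0.0
grasp_force: 0.1
```

The tongue slid out near the top of the arc. I'll lift, go back over the knob and check the cover.

```bash
python3 -m inch '[{"dx":0,"dy":0,"dz":-0.06,"rx":0,"ry":0,"rz":0},{"dx":0.04,"dy":0,"dz":-0.06,"rx":0,"ry":0,"rz":0},{"dx":0.1,"dy":0,"dz":-0.04,"rx":0,"ry":0,"rz":0},{"dx":0.146,"dy":0,"dz":-0.01,"rx":0,"ry":0,"rz":0},{"dx":0.146,"dy":0,"dz":-0.01,"rx":0,"ry":0,"rz":0}]' 0.1
python3 - <<'E'
from fit import *
import cv2
p=np.load("p.npy"); p[:2]-=.002*np.array([-np.sin(p[2]),np.cos(p[2])]); np.save("p.npy",p)
s=state();print(np.round(s["tool_pos"],4))
uv=proj("wrist",world(p,[[0,0,.082],[.043,0,.05],[0,0,.05]]));print(uv.round(1).tolist())
w=optics.grab_frame("wrist")[:,:,::-1].copy(); cv2.imwrite("pics/k_raw.png",w)
for u in uv: cv2.drawMarker(w,tuple(int(round(float(v))) for v in u),(255,0,255),0,10)
a=optics.grab_frame("side")[70:220,210:360,::-1]
cv2.imwrite("pics/k.png",np.hstack([cv2.resize(w[130:390,150:410],(400,400)),cv2.resize(a,(400,400))]))
E
```

```text
time: 6.45
tool_pos: [0.5586, 0.2307, 0.158]
tool_rot: [-0.007, -0.123, 0.992, -0.001]
contact_force: [0.3, -0.6, -2.4]
gripper_width: 0.55
grasp_force: 0.0
[0.5586 0.2307 0.158 ]
[[282.4, 217.0], [282.4, 249.9], [282.5, 207.9]]
```

View pics/k.png

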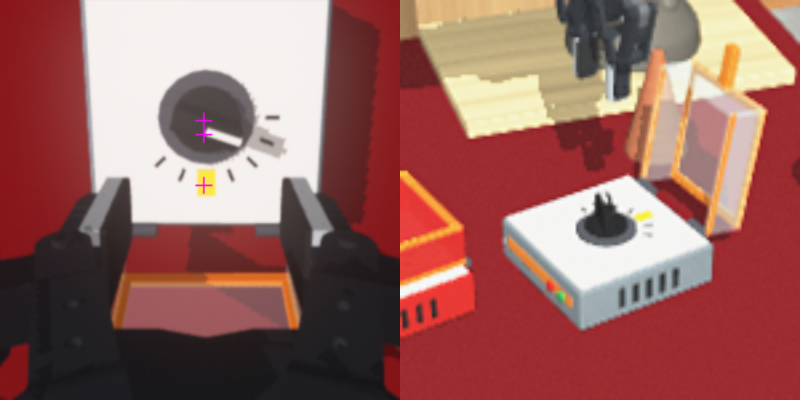

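The side crop shows the cover standing open at (705,150) against its stop. In the wrist crop the knob axis is at (205,130), the pointer end at (243,145) and the yellow mark at (205,182), which puts the knob at about 0.35 rad. Next I'll align the fingers across the bar.

Run:
```python
from fit import *
p=np.load("p.npy");s=state();t=np.array(s["tool_pos"]);print(t.round(4),np.round(s["joint_pos"],2))
k=world(p,[[0,0,.158]])[0];d,R=delta(k);print("knob",k.round(4),d.round(4))
ty=R.as_matrix()[:,1]
for h in (.02,.027,.034):
  for b in (0,.01,.02,.03): print(h,b,proj("side",(np.array([.5586,.2307,.158])-h*ty+[0,0,b])[None])[0].round(1))
```

```text
[0.5666 0.2326 0.1651] [ 0.27  0.04  1.67 -0.    1.43 -1.55]
knob [0.5688 0.2337 0.158 ] [-0.003   0.0007  0.0088]
0.02 0 [287.9 123. ]
0.02 0.01 [287.9 119.4]
0.02 0.02 [287.9 115.7]
0.02 0.03 [287.9 111.9]
0.027 0 [289.5 124.3]
0.027 0.01 [289.5 120.6]
0.027 0.02 [289.5 116.9]
0.027 0.03 [289.4 113.2]
0.034 0 [291.  125.5]
0.034 0.01 [291.  121.9]
0.034 0.02 [291.  118.2]
0.034 0.03 [291.  114.4]
```

```bash
python3 -m inch '[{"dx":0,"dy":0,"dz":0,"rx":0,"ry":0,"rz":-0.1},{"dx":0,"dy":0,"dz":0,"rx":0,"ry":0,"rz":-0.2},{"dx":0,"dy":0,"dz":0,"rx":0,"ry":0,"rz":-0.3},{"dx":0,"dy":0,"dz":0,"rx":0,"ry":0,"rz":-0.4},{"dx":0,"dy":0,"dz":0,"rx":0,"ry":0,"rz":-0.5}]'; python3 -m inch '[{"dx":0,"dy":0,"dz":0,"rx":0,"ry":0,"rz":-0.1},{"dx":0,"dy":0,"dz":0,"rx":0,"ry":0,"rz":-0.2},{"dx":0,"dy":0,"dz":0,"rx":0,"ry":0,"rz":-0.313},{"dx":0,"dy":0,"dz":0,"rx":0,"ry":0,"rz":-0.313},{"dx":0,"dy":0,"dz":0,"rx":0,"ry":0,"rz":-0.313}]'
python3 - <<'E'
from fit import *
p=np.load("p.npy");s=state();print(np.round(s["joint_pos"],2))
d,R=delta(world(p,[[0,0,.042]])[0]);m=R.as_matrix();print(d.round(4),"tool-y world angle",np.arctan2(m[1,1],m[0,1]).round(3),"want",(p[2]-.35))
E
```

```text
time: 7.05
tool_pos: [0.5712, 0.2336, 0.169]
tool_rot: [0.003, -0.48, 0.877, -0.001]
contact_force: [0.1, 0.2, -1.0]
gripper_width: 0.547
grasp_force: 0.0
time: 7.55
tool_pos: [0.5699, 0.2334, 0.1676]
tool_rot: [0.002, -0.668, 0.744, -0.001]
contact_force: [0.0, -0.8, -1.1]
gripper_width: 0.55
grasp_force: 0.0
[ 0.27  0.04  1.66 -0.    1.43 -2.77]
[-0.     0.002  0.157] tool-y world angle 3.033 want -0.10573441792869989
```

```bash
python3 -m inch '[{"dx":0,"dy":0.001,"dz":0.05,"rx":0,"ry":0,"rz":0},{"dx":0,"dy":0.001,"dz":0.10,"rx":0,"ry":0,"rz":0},{"dx":0,"dy":0.001,"dz":0.14,"rx":0,"ry":0,"rz":0},{"dx":0,"dy":0.001,"dz":0.159,"rx":0,"ry":0,"rz":0},{"dx":0,"dy":0.001,"dz":0.159,"rx":0,"ry":0,"rz":0}]'
python3 - <<'E'
from fit import *
import cv2
s=state();print(np.round(s["tool_pos"],4),s["contact_force"])
w=optics.grab_frame("wrist")[:,:,::-1]; a=optics.grab_frame("side")[90:190,240:340,::-1]
cv2.imwrite("pics/g.png",np.hstack([cv2.resize(w[60:410,100:450],(400,400)),cv2.resize(a,(400,400),interpolation=cv2.INTER_CUBIC)]))
E
```

```text
time: 8.05
tool_pos: [0.5658, 0.2327, 0.0359]
tool_rot: [-0.002, -0.668, 0.744, 0.001]
contact_force: [-0.1, -0.1, -0.2]
gripper_width: 0.551
grasp_force: 0.0
[0.5658 0.2327 0.0359] [-0.09758653 -0.0743114  -0.22470077]
```

View pics/g.png

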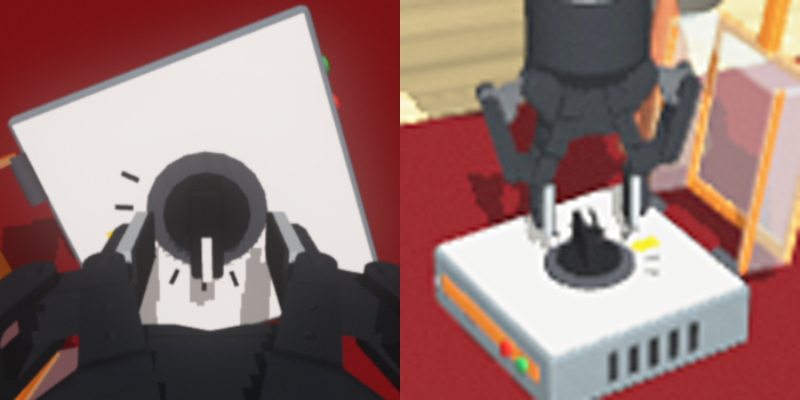

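The bar is upright and centred between the fingers in the wrist crop at (208,235), aligned with the pads. Closing.

```bash
python3 -m inch '[{"dx":0,"dy":0,"dz":0,"rx":0,"ry":0,"rz":0},{"dx":0,"dy":0,"dz":0,"rx":0,"ry":0,"rz":0},{"dx":0,"dy":0,"dz":0,"rx":0,"ry":0,"rz":0},{"dx":0,"dy":0,"dz":0,"rx":0,"ry":0,"rz":0},{"dx":0,"dy":0,"dz":0,"rx":0,"ry":0,"rz":0}]' -1; python3 -c "
from fit import *
print(delta(world(np.load('p.npy'),[[0,0,.042]])[0])[0].round(4),state()['ft_torque'])"
```

```text
time: 8.65
tool_pos: [0.5678, 0.2337, 0.0406]
tool_rot: [0.001, -0.669, 0.743, -0.0]
contact_force: [-3.9, -0.5, 6.1]
gripper_width: 0.121
grasp_force: 58.7
[-0.0002 -0.0013 -0.0017] [-0.01735798  0.647827    0.07075055]
```

```bash
python3 -m inch '[{"dx":0,"dy":0,"dz":-0.002,"rx":0,"ry":0,"rz":0.08},{"dx":0,"dy":0,"dz":-0.002,"rx":0,"ry":0,"rz":0.16},{"dx":0,"dy":0,"dz":-0.002,"rx":0,"ry":0,"rz":0.24},{"dx":0,"dy":0,"dz":-0.002,"rx":0,"ry":0,"rz":0.32},{"dx":0,"dy":0,"dz":-0.002,"rx":0,"ry":0,"rz":0.4}]' && python3 -m inch '[{"dx":0,"dy":0,"dz":0,"rx":0,"ry":0,"rz":0.08},{"dx":0,"dy":0,"dz":0,"rx":0,"ry":0,"rz":0.16},{"dx":0,"dy":0,"dz":0,"rx":0,"ry":0,"rz":0.24},{"dx":0,"dy":0,"dz":0,"rx":0,"ry":0,"rz":0.32},{"dx":0,"dy":0,"dz":0,"rx":0,"ry":0,"rz":0.4}]' && python3 -m inch '[{"dx":0,"dy":0,"dz":0,"rx":0,"ry":0,"rz":0.013},{"dx":0,"dy":0,"dz":0,"rx":0,"ry":0,"rz":0.013},{"dx":0,"dy":0,"dz":0,"rx":0,"ry":0,"rz":0.013}]'; python3 -c "
from fit import *
m=delta([0,0,0])[1].as_matrix();print(np.arctan2(m[1,1],m[0,1])-np.load('p.npy')[2]-np.pi/2)"
```

```text
time: 9.15
tool_pos: [0.568, 0.2335, 0.0408]
tool_rot: [0.001, -0.417, 0.909, -0.0]
contact_force: [1.2, 0.8, -1.4]
gripper_width: 0.121
grasp_force: 59.2
time: 9.65
tool_pos: [0.5681, 0.2333, 0.0407]
tool_rot: [0.001, -0.13, 0.992, 0.0]
contact_force: [1.0, 0.3, -1.5]
gripper_width: 0.122
grasp_force: 59.2
time: 9.95
tool_pos: [0.5681, 0.2333, 0.0407]
tool_rot: [0.001, -0.123, 0.992, 0.0]
contact_force: [2.3, 0.4, 1.6]
gripper_width: 0.116
grasp_force: 59.6
0.003000487555273379
```

Aligned to within 0.003 rad. Releasing, rising and checking.

```bash
python3 -m inch '[{"dx":0,"dy":0,"dz":0,"rx":0,"ry":0,"rz":0},{"dx":0,"dy":0,"dz":0,"rx":0,"ry":0,"rz":0},{"dx":0,"dy":0,"dz":0,"rx":0,"ry":0,"rz":0},{"dx":0,"dy":0,"dz":0,"rx":0,"ry":0,"rz":0},{"dx":0,"dy":0,"dz":0,"rx":0,"ry":0,"rz":0}]' -0.1 && python3 -m inch '[{"dx":0,"dy":0,"dz":-0.04,"rx":0,"ry":0,"rz":0},{"dx":0,"dy":0,"dz":-0.1,"rx":0,"ry":0,"rz":0},{"dx":0,"dy":0,"dz":-0.15,"rx":0,"ry":0,"rz":0},{"dx":0.03,"dy":0,"dz":-0.2,"rx":0,"ry":0,"rz":0},{"dx":0.03,"dy":0,"dz":-0.2,"rx":0,"ry":0,"rz":0}]' && python3 -m inch '[{"dx":0,"dy":0,"dz":0,"rx":0,"ry":0,"rz":0},{"dx":0,"dy":0,"dz":0,"rx":0,"ry":0,"rz":0}]'
python3 - <<'E'
from plant import optics
import cv2,numpy as np
w=optics.grab_frame("wrist")[:,:,::-1]; a=optics.grab_frame("side")[60:340,170:450,::-1]
cv2.imwrite("pics/f.png",np.hstack([cv2.resize(w[60:360,130:430],(400,400)),cv2.resize(a,(400,400))]))
E
```

```text
time: 10.45
tool_pos: [0.5669, 0.2331, 0.0395]
tool_rot: [-0.0, -0.123, 0.992, -0.0]
contact_force: [0.4, -0.9, -0.1]
gripper_width: 0.451
grasp_force: 0.0
time: 10.95
tool_pos: [0.5463, 0.2282, 0.2083]
tool_rot: [0.006, -0.123, 0.992, 0.001]
contact_force: [0.5, -0.2, 0.7]
gripper_width: 0.448
grasp_force: 0.0
time: 11.15
tool_pos: [0.5431, 0.227, 0.1981]
tool_rot: [-0.001, -0.123, 0.992, -0.0]
contact_force: [-0.5, -0.0, -0.6]
gripper_width: 0.45
grasp_force: 0.0
```

View pics/f.png

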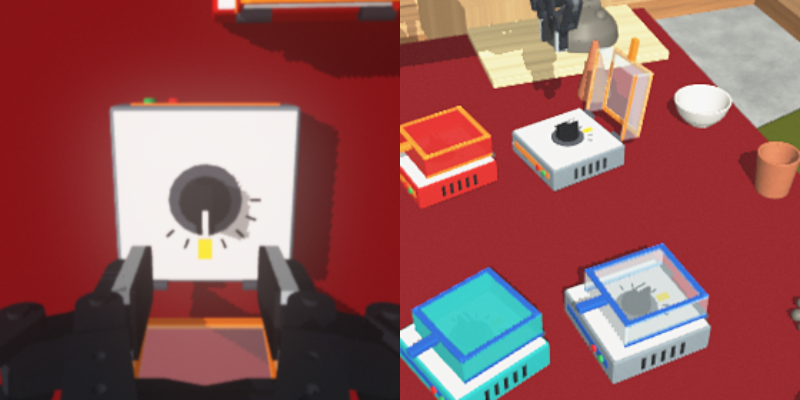

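The white pointer at (205,222) lines up with the yellow mark at (205,248). The orange cover stands open, the blue cover is shut and the hand is clear.

```bash
python3 -c "
from plant import ticket
print(ticket.job_done())"
```

```text
the job is handed in; nothing more can be done
None
```

I handed the job in at about 11 s: the last picture shows the kiln's orange-edged cover standing open, its knob pointer on the yellow mark, and the blue-edged cover still shut; no verdict came back.

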